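# Load the slide carrier under the bridge scanner

### The job

Load the slide scanner: bring the flat blue slide carrier, lying on the bench, into the flared mouth of the guides and push it under the scanner's bridge, until its leading end rests against the red end stop behind the bridge. Keep the carrier level, let go of it there, and leave the other things on the bench where they are.

Things in the scene. Friction and masses are not known exactly. Their poses are not given: they have to be found in the camera images.
- scanner: White bridge scanner on grey legs, black camera tube on top, fixed to the bench, turned by up to 0.25 rad. Origin on the bench under the middle of the bridge; y runs along the tunnel in the pushing direction (roughly to the robot's left), x across it, z up. The carrier slides on the bare bench. When it is home, its centre is at y = -15 mm, its near end at y = -105 mm.
- bridge (a point): Middle of the bridge's underside, 24 mm above the bench, over the scanner's origin; axes as the scanner's. The bridge spans y = -40 to +40 mm and x = -62 to +62 mm; its top is 106 mm above the bench, 144 mm with the camera tube.
- tunnel_mouth (a point): Middle of the flared mouth of the aluminium guides, at x = 0, y = -92 mm of the scanner, 8 mm above the bench; axes as the scanner's. The guides are 14 mm high; they narrow from about 74 mm inside (94 mm outside) at the mouth to 53 mm inside at y = -62 mm, then run straight on both sides to the stop.
- stop_face (a point): Middle of the red end stop's face, at x = 0, y = +75 mm of the scanner, 8 mm above the bench; axes as the scanner's. The stop is rigid, 14 mm high, and closes the far end.
- carrier: Loose, low blue carrier 46 mm wide (x), 180 mm long (y), 16 mm thick, 0.15 to 0.31 kg, two glass slides fixed in a row on top, 1 mm proud. Origin at the centre of its underside. It lies flat right of the scanner's mouth, y (its length) toward the scanner, turned by up to 0.5 rad. Both ends are alike. It can be gripped across its width or pushed on its end.
- wash_bottle: White wash bottle with a red cap, 62x90x196 mm, standing at the back left. Bystander. Origin at the centre of its underside, z up.
- tape_roll: Roll of tan tape, 69 mm across, 19 mm high, lying at the back right. Bystander. Origin at the centre of its underside, z up.

How it is judged:
On the way:
1. the carrier lies flat with its leading end between the guides, in line with the tunnel (y of carrier in the frame of scanner above -0.165 m and x of carrier in the frame of scanner between -0.03 and 0.03 m and angle between the y axis of carrier and the y axis of scanner, either way round below 0.3 rad and height (world z) of carrier below 0.012 m), for 0.1 s.
At the end, for the whole second after the job is handed in: The carrier lies flat on the bench and at rest under the bridge, between the guide rails (within 6 mm of the tunnel's middle line and 0.1 rad of its direction), with its leading end within 5 mm of the end stop (y of carrier in the frame of scanner between -0.02 and -0.01 m and x of carrier in the frame of scanner between -0.006 and 0.006 m and angle between the y axis of carrier and the y axis of scanner, either way round below 0.1 rad and angle between carrier's own z axis and vertical below 0.05 rad and height (world z) of carrier below 0.004 m and linear speed of carrier below 0.01 m/s); the robot touches nothing.
It fails at once if the carrier is tipped by more than 0.4 rad (angle between carrier's own z axis and vertical above 0.4 rad).
It fails at once if the wash bottle or the tape roll is moved by more than 30 mm (distance of any of wash_bottle, tape_roll from where it was at the start of the episode above 0.03 m).
It also fails if it takes over 53 s, if anything falls off the work surface, if the arm or the gripper's body presses on something with over 40 N, if the wrist force passes 120 N, or if a joint passes its speed limit or range.

### The arm

A 6-joint arm with a two-finger parallel gripper is mounted at the origin on the work surface; the furniture and walls round the work are solid. World frame = base frame: x ahead of the robot, y to its left, z up, the work surface at z = 0. Lengths are in m, angles in rad, forces in N, time in s.
With the tool pointing down it reaches from about 0.375 to 0.925 m from the base axis. Payload 5.7 kg.
Tool frame: the origin (TCP) lies midway between the tips of the shut fingers; the grasp point (between the pads) lies 19 mm behind it; x points along the fingers, z is the direction in which the jaws open and shut, and the axes are right-handed (so a half turn about x gives the same grasp; the last joint's range is limited). The gripper opens to 85 mm and grips with 20 to 120 N. Pads are 22 mm wide; open, the fingers measure 114 mm over their backs; the gripper's body (76 mm by 85 mm) begins 54 mm behind the grasp point. The pads swing forward as they close: fully open they stand 13 mm farther back than shut.
Start: joints at [-1.233, 0.359, 1.51, -0, 1.272, -0.115], TCP at [0.262, -0.54, 0.231] pointing down, gripper open.
Joint ranges: [-2.97, 2.97], [-1.01, 2.36], [0.21, 2.38], [-0.96, 4.11], [0.2, 2.71], [-2.98, 2.98]. Speed limits (rad/s): [2.39, 2.39, 3.14, 3.14, 3.14, 3.14].

### API

Orientations are given as a unit quaternion [w, x, y, z].
In Python, from plant import env gives the robot as it stands. The module is installed in compiled form; this text tells all that it offers.
- The arm moves only by the tool jog_arm, never from a script. Its argument "increments" is a list of rows, each an object of numbers: "grip": the finger opening in mm, from 0 to 85.4; "tx", "ty", "tz": the shift along the tool's x, y, z in units of 60 mm (1.0 is 60 mm); "ax", "ay", "az": the turn, a rotation vector about the tool's x, y, z in units of 8 degrees (1.0 is 8 degrees). In form: [{"grip": .., "tx": .., "ty": .., "tz": .., "ax": .., "ay": .., "az": ..}, ...]. A call has 1 to 8 rows; each row is the pose to reach, as a shift and turn from the pose commanded when the call began, along the tool's axes at that moment; what a row does not reach only later rows make up. A row lasts 1/8 s, in which the tool goes at most 62.5 mm and 10.7 degrees, less where a joint would pass 70% of its speed; a pose out of reach is approached as far as the arm can. A call with a gripper value outside its range is refused whole. The fingers move at their own pace and stop on an object; the grip force is fixed at half the most. Time passes only in rows, so rows that repeat a pose let the fingers close. It gives the time, the measured TCP pose, the force and the opening at its end, in the units of the state.
- env.sense(): the state, without advancing time (a new reading comes with each control period).
- env.capture(name): name is "scene" or "side" or "wrist"; returns a dict with "frame" (400x640x3 uint8, blue, green, red), "fx", "fy", "cx", "cy" (pixels), "R" (3x3) and "t" (3): a world point X has camera coordinates R X + t. Camera axes: x right, y down, z forward; pixel columns grow to the right and rows downward; lengths in m; the calibration is good to about 2 mm. A picture is of the moment at which its call begins. There is no depth.
- env.close_job(): hands the job in, once; it reports no verdict.
The state is a dict: "clock": time; "qpos": joint angles; "qd": joint speeds; "tau": joint torques, N m; "position": TCP position; "tool_rot": TCP orientation; "ft_force": force on the tool from outside, world axes, zero at the start; "wrist_torque": the same for the moment, N m; "opening": finger opening in m.
Only numpy, scipy, OpenCV 4.12 (cv2) and the standard library are available. Lean on these libraries where they do the work, as an engineer would, in place of code of your own. Each camera call takes 0.05 s, during which the arm holds its last target.

## Working session

There is one attempt and no reset: what is moved stays moved. The work goes in short steps, Python scripts to look and compute and a tool call to move; the robot and the scene stay as the last step left them, time stands still between calls to the robot, and variables do not carry over. Pictures are saved under pics/ and viewed, and the job is handed in when it is done.

Besides the shell and the picture viewer there is one more tool, called after "Call:" in YAML: its name, and indented under it one key for each argument. jog_arm: Moves the arm, as the interface text tells. Its arguments: {"type":"object","properties":{"increments":{"type":"array","items":{"type":"object","properties":{"grip":{"type":"number"},"tx":{"type":"number"},"ty":{"type":"number"},"tz":{"type":"number"},"ax":{"type":"number"},"ay":{"type":"number"},"az":{"type":"number"}}}}},"required":["increments"]}

```bash
mkdir -p pics; python3 - <<'E'
from plant import env
import cv2,pickle
for n in ["scene","side","wrist"]:
    c=env.capture(n); cv2.imwrite(f"pics/{n}0.png",c["frame"]); pickle.dump(c,open(f"{n}0.pkl","wb"))
    print(n,c["fx"],c["cx"],c["cy"],c["R"],c["t"])
print(env.sense())
E
```

```text
scene 395.64052745155624 318.0590125063347 196.92528219062785 [[-0.89385007 -0.44829318 -0.00807887]
 [-0.28119645  0.57452893 -0.76866447]
 [ 0.34922858 -0.68479904 -0.63960118]] [0.5209245  0.19872538 0.85653696]
side 517.4058309299221 314.2995858039296 213.56968030892796 [[-0.98592433 -0.16593299 -0.02048065]
 [-0.09406489  0.6517899  -0.7525435 ]
 [ 0.13822087 -0.74002444 -0.65822399]] [0.59313747 0.06133364 1.22082534]
wrist 337.662208915177 318.7153199306447 201.93223535525775 [[ 0.43753114 -0.89920112 -0.00196078]
 [-0.86126919 -0.41969899  0.28647538]
 [-0.25842192 -0.12365314 -0.9580856 ]] [-0.59882973 -0.03689934  0.37853251]
{'clock': 0.15, 'qpos': array([-1.23309648e+00,  3.59340807e-01,  1.51120149e+00, -4.34339474e-05,
        1.27248538e+00, -1.15093647e-01]), 'qd': array([-0.0012841 , -0.00364109, -0.00346389,  0.00095555, -0.00077445,
       -0.00110587]), 'tau': array([ 9.11988664e-04, -5.28026533e+01, -2.78929979e+01, -8.81794085e-05,
        8.22850212e-03, -2.73929317e-06]), 'position': array([ 0.26229332, -0.53904229,  0.23063921]), 'tool_rot': array([ 0.59907131,  0.37530821,  0.5998824 , -0.37469777]), 'ft_force': array([ 0.09746987, -0.00573911, -0.35703293]), 'wrist_torque': array([-0.0670068 ,  0.01817111, -0.00354989]), 'opening': 0.08577669538710919}
```

View pics/scene0.png

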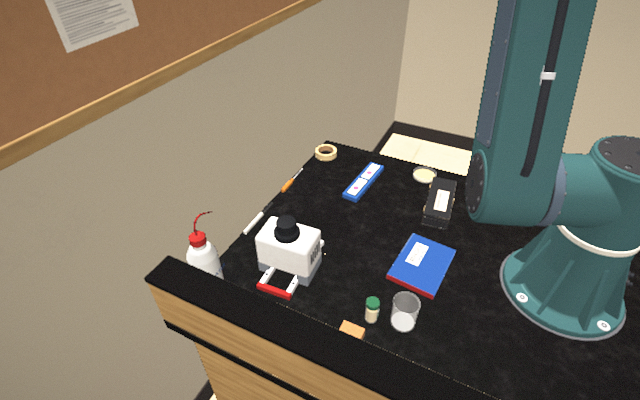

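View pics/side0.png

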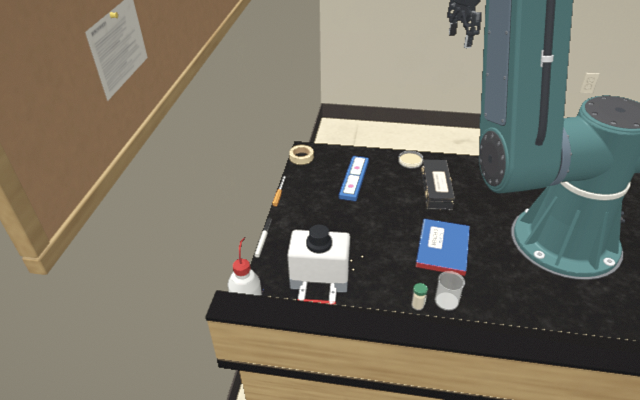

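View pics/wrist0.png

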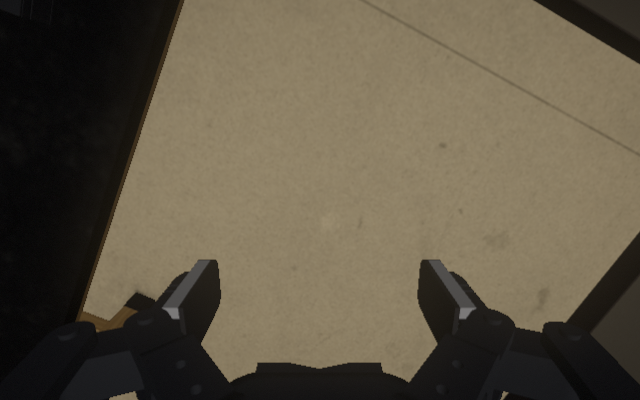

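The carrier is at about (363,181) in the scene view and (354,178) in the side view. The scanner is at (288,250) and (319,260), with the red stop on its near side; the mouth is hidden behind the bridge.

```bash
cat > h.py <<'E'
import numpy as np,cv2,pickle
def load(n): return pickle.load(open(n+".pkl","rb"))
def ray(c,uv,z):
    uv=np.atleast_2d(np.array(uv,float)); d=np.c_[(uv[:,0]-c["cx"])/c["fx"],(uv[:,1]-c["cy"])/c["fy"],np.ones(len(uv))]@c["R"]
    o=-c["R"].T@np.array(c["t"]); s=(z-o[2])/d[:,2]; return o+d*s[:,None]
def proj(c,X):
    p=np.atleast_2d(X)@c["R"].T+c["t"]; return np.c_[p[:,0]/p[:,2]*c["fx"]+c["cx"],p[:,1]/p[:,2]*c["fy"]+c["cy"]]
E
python3 - <<'E'
from h import *
for n,(x0,y0,x1,y1),(a0,b0,a1,b1) in [("scene0",(335,155,395,205),(235,200,335,305)),("side0",(330,150,380,205),(270,215,370,315))]:
    c=load(n); f=c["frame"]; hsv=cv2.cvtColor(f,cv2.COLOR_BGR2HSV)
    m=cv2.inRange(hsv,(95,80,40),(130,255,255)); mm=np.zeros_like(m); mm[y0:y1,x0:x1]=m[y0:y1,x0:x1]
    mm=cv2.morphologyEx(mm,cv2.MORPH_CLOSE,np.ones((9,9)))
    k=max(cv2.findContours(mm,0,1)[0],key=cv2.contourArea)
    for z in (0.016,0.008):
        P=ray(c,k[:,0],z)[:,:2].astype(np.float32); r=cv2.minAreaRect(P*1000); print(n,z,r)
    cv2.imwrite(f"pics/{n}c1.png",np.hstack([cv2.resize(f[b0:b1,a0:a1],None,fx=4,fy=4,interpolation=cv2.INTER_CUBIC)[:400], cv2.resize(f[y0:y1,x0:x1],(400,400),interpolation=cv2.INTER_CUBIC)]))
    cv2.imwrite(f"pics/{n}s1.png",cv2.resize(f[b0:b1,a0:a1],None,fx=5.5,fy=5.5,interpolation=cv2.INTER_CUBIC))
E
```

```text
scene0 0.016 ((515.1242065429688, -155.12655639648438), (197.6632843017578, 55.47927474975586), 84.9981460571289)
scene0 0.008 ((518.524169921875, -165.12696838378906), (199.95901489257812, 56.12364196777344), 84.99815368652344)
side0 0.016 ((518.9822998046875, -153.303466796875), (202.13673400878906, 52.071197509765625), 84.9442138671875)
side0 0.008 ((519.9013061523438, -163.85044860839844), (204.04847717285156, 52.563724517822266), 84.9442138671875)
```

View pics/scene0s1.png

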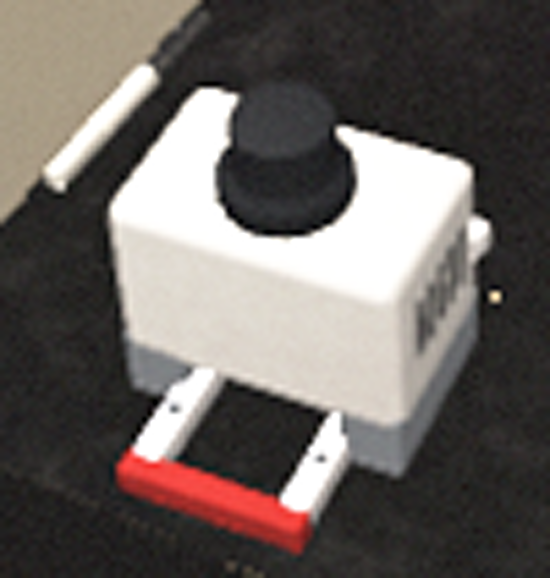

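View pics/side0s1.png

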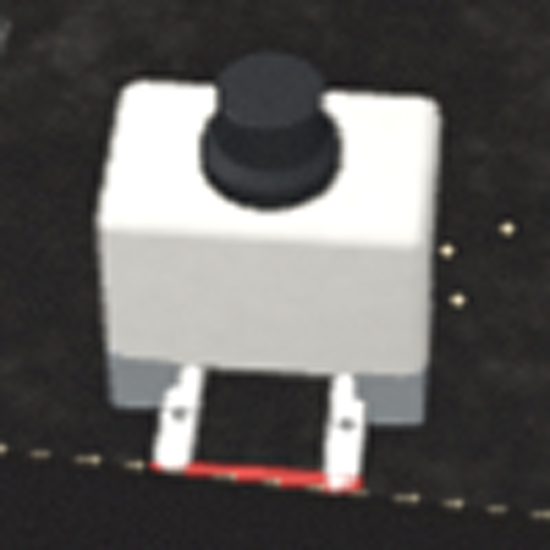

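```bash
python3 - <<'E'
from h import *
A=load("scene0");B=load("side0")
sc=lambda p:np.array(p)/5.5+[235,200]-0.4; si=lambda p:np.array(p)/5.5+[270,215]-.4
def rep(name,pa,pb,z):
    Pa=ray(A,sc(pa),z)[:,:2];Pb=ray(B,si(pb),z)[:,:2]
    print(name,"\n",Pa.round(4).tolist(),"\n",Pb.round(4).tolist())
    for P in(Pa,Pb):
        d=P[0]-P[1]; print("  len",np.hypot(*d).round(4),"mid",P.mean(0)[:2].round(4),"ang x axis",np.arctan2(d[1],d[0]).round(3))
# x across: y left => x = forward (+world x): far-left in image is +x
rep("bolts",[(175,408),(320,458)],[(178,413),(346,425)],.014)
rep("bridge near top edge",[(110,215),(398,303)],[(98,228),(430,244)],.106)
rep("bridge far top",[(200,88),(472,160)],[(122,83),(438,99)],.106)
rep("legs bottom near",[(135,390),(400,475)],[(112,408),(425,425)],.0)
rep("stop top far edge",[(118,457),(310,520)],[(155,466),(360,485)],.014)
print(ray(A,sc([(490,225),(485,250)]),.014))
E
```

```text
bolts 
 [[0.583, 0.2546], [0.5183, 0.2505]] 
 [[0.585, 0.2555], [0.5198, 0.2518]]
  len 0.0649 mid [0.5506 0.2526] ang x axis 0.063
  len 0.0653 mid [0.5524 0.2537] ang x axis 0.057
bridge near top edge 
 [[0.6077, 0.2463], [0.4879, 0.2372]] 
 [[0.6129, 0.2492], [0.4907, 0.2393]]
  len 0.1201 mid [0.5478 0.2417] ang x axis 0.076
  len 0.1225 mid [0.5518 0.2443] ang x axis 0.08
bridge far top 
 [[0.6148, 0.1697], [0.4967, 0.1583]] 
 [[0.6197, 0.1708], [0.4968, 0.162]]
  len 0.1187 mid [0.5558 0.164 ] ang x axis 0.096
  len 0.1232 mid [0.5582 0.1664] ang x axis 0.071
legs bottom near 
 [[0.6103, 0.2448], [0.4915, 0.2345]] 
 [[0.614, 0.2452], [0.4908, 0.2355]]
  len 0.1192 mid [0.5509 0.2397] ang x axis 0.086
  len 0.1235 mid [0.5524 0.2404] ang x axis 0.079
stop top far edge 
 [[0.59, 0.2854], [0.5072, 0.2779]] 
 [[0.5888, 0.2827], [0.5104, 0.2801]]
  len 0.0831 mid [0.5486 0.2817] ang x axis 0.09
  len 0.0784 mid [0.5496 0.2814] ang x axis 0.033
[[0.51374343 0.10713291 0.014     ]
 [0.5091328  0.12151917 0.014     ]]
```

```bash
cat >> h.py <<'E'
from scipy.spatial.transform import Rotation as Ro
def plan(s,pos,yaw):
    """yaw: direction angle (world) of jaw axis; tool x down"""
    R0=Ro.from_quat(np.roll(s["tool_rot"],-1)).as_matrix()
    best=None
    for a in (yaw,yaw+np.pi):
        z=np.array([np.cos(a),np.sin(a),0]);x=np.array([0,0,-1.]);y=np.cross(z,x)
        T=np.c_[x,y,z]; w=Ro.from_matrix(R0.T@T).as_rotvec()
        if best is None or np.linalg.norm(w)<np.linalg.norm(best): best=w
    t=R0.T@(np.array(pos)-s["position"])
    print("shift",(t/0.06).round(3),"turn",(np.degrees(best)/8).round(3),"q6",s["qpos"][5].round(2),"jaw",np.degrees(np.arctan2(R0[1,2],R0[0,2])).round(1))
E
python3 - <<'E'
from h import *
from plant import env
s=env.sense(); print(Ro.from_quat(np.roll(s["tool_rot"],-1)).as_matrix().round(3))
plan(s,[.516,-.20,.2],-.087)
# wrist cam position in tool frame
c=load("wrist0");R0=Ro.from_quat(np.roll(s["tool_rot"],-1)).as_matrix();o=-c["R"].T@c["t"];print(R0.T@(o-s["position"]), R0.T@c["R"][2])
E
```

```text
[[-0.001  0.899  0.437]
 [ 0.001  0.437 -0.899]
 [-1.     0.    -0.001]]
shift [ 0.516  6.274 -3.231] turn [-7.384e+00 -9.000e-03 -6.000e-03] q6 -0.12 jaw -64.1
[-1.41414855e-01  7.30984741e-02 -1.15280498e-04] [ 9.58051878e-01 -2.86594408e-01 -4.95140953e-04]
```

Call:
jog_arm:
  increments:
    - {"grip": 85,"tx": 0.3,"ty": 6.27,"tz": -3.23,"ax": -7.38}
    - {"grip": 85,"tx": 0.3,"ty": 6.27,"tz": -3.23,"ax": -7.38}
    - {"grip": 85,"tx": 0.3,"ty": 6.27,"tz": -3.23,"ax": -7.38}
    - {"grip": 85,"tx": 0.3,"ty": 6.27,"tz": -3.23,"ax": -7.38}
    - {"grip": 85,"tx": 0.3,"ty": 6.27,"tz": -3.23,"ax": -7.38}
    - {"grip": 85,"tx": 0.3,"ty": 6.27,"tz": -3.23,"ax": -7.38}
    - {"grip": 85,"tx": 0.3,"ty": 6.27,"tz": -3.23,"ax": -7.38}
    - {"grip": 85,"tx": 0.3,"ty": 6.27,"tz": -3.23,"ax": -7.38}

```text
schema error: expected keys grip, tx, ty, tz, ax, ay, az
```

Call:
jog_arm:
  increments:
    - {"grip": 85}
    - {"grip": 85}

```text
schema error: expected keys grip, tx, ty, tz, ax, ay, az
```

```bash
python3 - <<'E'
from h import *
from plant import env
s=env.sense(); print(s["position"],s["clock"],np.abs(s["qd"]).max())
c=env.capture("wrist"); pickle.dump(c,open("wrist1.pkl","wb")); cv2.imwrite("pics/wrist1.png",c["frame"])
print(proj(c,[[.516,-.165,.016],[.5605,.111,.014]]))
E
```

```text
[ 0.26229332 -0.53904229  0.23063921] 0.15 0.003641092866864052
[[  15.36058778 -347.8159259 ]
 [-422.83999167 -717.26851497]]
```

View pics/wrist1.png

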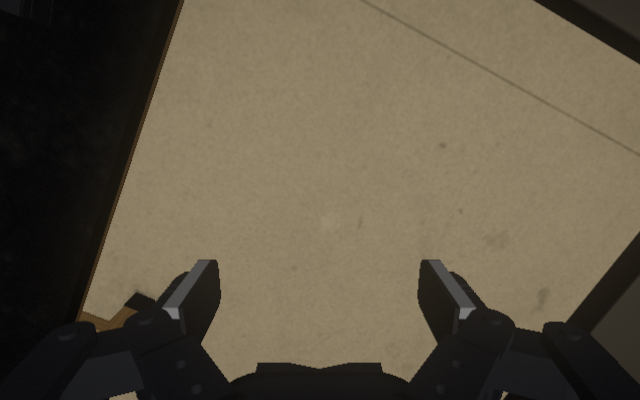

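Both calls were refused because every key has to be present. The view is unchanged and still shows the floor.

Call:
jog_arm:
  increments:
    - {"grip": 85,"tx": 0.3,"ty": 6.27,"tz": -3.23,"ax": -7.38,"ay": 0,"az": 0}
    - {"grip": 85,"tx": 0.3,"ty": 6.27,"tz": -3.23,"ax": -7.38,"ay": 0,"az": 0}
    - {"grip": 85,"tx": 0.3,"ty": 6.27,"tz": -3.23,"ax": -7.38,"ay": 0,"az": 0}
    - {"grip": 85,"tx": 0.3,"ty": 6.27,"tz": -3.23,"ax": -7.38,"ay": 0,"az": 0}
    - {"grip": 85,"tx": 0.3,"ty": 6.27,"tz": -3.23,"ax": -7.38,"ay": 0,"az": 0}
    - {"grip": 85,"tx": 0.3,"ty": 6.27,"tz": -3.23,"ax": -7.38,"ay": 0,"az": 0}
    - {"grip": 85,"tx": 0.3,"ty": 6.27,"tz": -3.23,"ax": -7.38,"ay": 0,"az": 0}
    - {"grip": 85,"tx": 0.3,"ty": 6.27,"tz": -3.23,"ax": -7.38,"ay": 0,"az": 0}

```text
clock: 1.2
position: [0.5174, -0.1978, 0.213]
tool_rot: [0.707, 0.03, 0.706, -0.029]
ft_force: [0.1, -0.2, 0.4]
opening: 0.0851
```

Call:
jog_arm:
  increments:
    - {"grip": 85,"tx": 0,"ty": 0,"tz": 0,"ax": 0,"ay": 0,"az": 0}
    - {"grip": 85,"tx": 0,"ty": 0,"tz": 0,"ax": 0,"ay": 0,"az": 0}

```text
clock: 1.45
position: [0.5152, -0.2018, 0.2132]
tool_rot: [0.706, 0.031, 0.707, -0.032]
ft_force: [0.1, -0.2, 0.2]
opening: 0.0851
```

```bash
python3 - <<'E'
from h import *
from plant import env
s=env.sense(); print(s["position"],s["clock"],np.abs(s["qd"]).max())
c=env.capture("wrist"); pickle.dump(c,open("wrist1.pkl","wb")); cv2.imwrite("pics/wrist1b.png",c["frame"])
print(proj(c,[[.516,-.165,.016],[.5605,.111,.014]]))
E
```

```text
[ 0.51524776 -0.20175251  0.21324096] 1.45 0.005586237838956296
[[ 316.22742467  139.23041516]
 [ 341.46686321 -231.60524582]]
```

View pics/wrist1b.png

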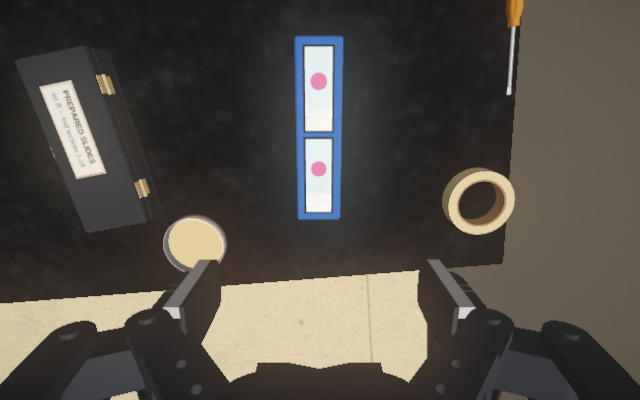

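The wrist view shows the carrier at columns 295–343 and rows 37–218, nearly lined up with the jaws. The tape roll is at (479,201) and the dish at (195,243).

```bash
cat >> h.py <<'E'
def carrier(c,roi=None):
    m=cv2.inRange(cv2.cvtColor(c["frame"],cv2.COLOR_BGR2HSV),(95,80,40),(130,255,255))
    if roi: q=np.zeros_like(m); x0,y0,x1,y1=roi; q[y0:y1,x0:x1]=m[y0:y1,x0:x1]; m=q
    k=max(cv2.findContours(cv2.morphologyEx(m,cv2.MORPH_CLOSE,np.ones((5,5))),0,1)[0],key=cv2.contourArea)
    P=ray(c,k[:,0],.016)[:,:2]; r=cv2.minAreaRect((P*1000).astype(np.float32)); print(r); return r
E
python3 - <<'E'
from h import *
from plant import env
c=load("wrist1"); r=carrier(c)
b=cv2.boxPoints(r);print(b.round(1).tolist())
s=env.sense()
E
```

```text
((518.6375732421875, -160.1416015625), (177.92337036132812, 45.98085403442383), 84.88304901123047)
[[487.79998779296875, -246.6999969482422], [533.5999755859375, -250.8000030517578], [549.5, -73.5999984741211], [503.70001220703125, -69.5]]
```

```bash
python3 - <<'E'
from h import *
from plant import env
c=load("wrist1"); print(ray(c,[(195,243),(226,243)],.01))
plan(env.sense(),[.5160,-.190,.002],-.089)
E
```

```text
[[ 0.37198385 -0.26676784  0.01      ]
 [ 0.40614745 -0.26981099  0.01      ]]
shift [ 3.522  0.198 -0.005] turn [-0.003 -0.002  0.001] q6 -0.41 jaw -5.1
```

Call:
jog_arm:
  increments:
    - {"grip": 85,"tx": 0.9,"ty": 0.2,"tz": 0,"ax": 0,"ay": 0,"az": 0}
    - {"grip": 85,"tx": 1.8,"ty": 0.2,"tz": 0,"ax": 0,"ay": 0,"az": 0}
    - {"grip": 85,"tx": 2.5,"ty": 0.2,"tz": 0,"ax": 0,"ay": 0,"az": 0}
    - {"grip": 85,"tx": 3.0,"ty": 0.2,"tz": 0,"ax": 0,"ay": 0,"az": 0}
    - {"grip": 85,"tx": 3.3,"ty": 0.2,"tz": 0,"ax": 0,"ay": 0,"az": 0}
    - {"grip": 85,"tx": 3.5,"ty": 0.2,"tz": 0,"ax": 0,"ay": 0,"az": 0}
    - {"grip": 85,"tx": 3.5,"ty": 0.2,"tz": 0,"ax": 0,"ay": 0,"az": 0}
    - {"grip": 85,"tx": 3.5,"ty": 0.2,"tz": 0,"ax": 0,"ay": 0,"az": 0}

```text
clock: 2.5
position: [0.5175, -0.1893, 0.004]
tool_rot: [0.707, 0.031, 0.706, -0.031]
ft_force: [0.2, -0.5, 1.2]
opening: 0.0849
```

Call:
jog_arm:
  increments:
    - {"grip": 60,"tx": 0,"ty": 0,"tz": 0,"ax": 0,"ay": 0,"az": 0}
    - {"grip": 50,"tx": 0,"ty": 0,"tz": 0,"ax": 0,"ay": 0,"az": 0}
    - {"grip": 40,"tx": 0,"ty": 0,"tz": 0,"ax": 0,"ay": 0,"az": 0}
    - {"grip": 40,"tx": 0,"ty": 0,"tz": 0,"ax": 0,"ay": 0,"az": 0}
    - {"grip": 40,"tx": 0,"ty": 0,"tz": 0,"ax": 0,"ay": 0,"az": 0}
    - {"grip": 40,"tx": 0,"ty": 0,"tz": 0,"ax": 0,"ay": 0,"az": 0}

```text
clock: 3.25
position: [0.5173, -0.1888, 0.0041]
tool_rot: [0.707, 0.031, 0.706, -0.031]
ft_force: [-0.8, 0.4, 6.2]
opening: 0.0446
```

```bash
python3 - <<'E'
from h import *
from plant import env
for n in("wrist","scene"):
    c=env.capture(n); pickle.dump(c,open(n+"2.pkl","wb")); cv2.imwrite(f"pics/{n}2.png",c["frame"])
s=env.sense(); print(s["position"],s["opening"],s["ft_force"],s["clock"])
plan(s,[.556,-.05,.002],.075)
plan(s,[.5705,-.03,.002],.075)
E
```

```text
[ 0.51730491 -0.1887842   0.00412098] 0.044378594193229204 [-0.89273904  0.22659252  6.30972973] 3.35
shift [0.035 2.36  0.441] turn [-1.161  0.005  0.003] q6 -0.39 jaw -5.0
shift [0.035 2.714 0.653] turn [-1.161  0.005  0.003] q6 -0.39 jaw -5.0
```

View pics/wrist2.png

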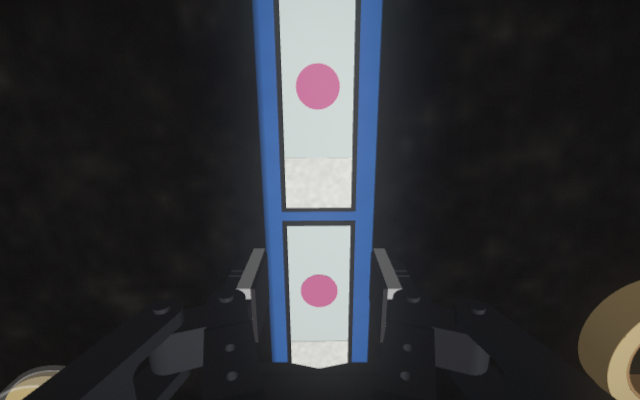

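The carrier is gripped: the wrist view shows pads on both sides at about row 270, and the opening is 44 mm. Next I drag it flat to just before the mouth, turning it into line.

Call:
jog_arm:
  increments:
    - {"grip": 40,"tx": 0,"ty": 0.3,"tz": 0.08,"ax": -0.2,"ay": 0,"az": 0}
    - {"grip": 40,"tx": 0,"ty": 0.75,"tz": 0.2,"ax": -0.4,"ay": 0,"az": 0}
    - {"grip": 40,"tx": 0,"ty": 1.2,"tz": 0.33,"ax": -0.6,"ay": 0,"az": 0}
    - {"grip": 40,"tx": 0,"ty": 1.65,"tz": 0.45,"ax": -0.8,"ay": 0,"az": 0}
    - {"grip": 40,"tx": 0,"ty": 2.1,"tz": 0.55,"ax": -1.0,"ay": 0,"az": 0}
    - {"grip": 40,"tx": 0,"ty": 2.45,"tz": 0.62,"ax": -1.16,"ay": 0,"az": 0}
    - {"grip": 40,"tx": 0,"ty": 2.7,"tz": 0.65,"ax": -1.16,"ay": 0,"az": 0}
    - {"grip": 40,"tx": 0,"ty": 2.7,"tz": 0.65,"ax": -1.16,"ay": 0,"az": 0}

```text
clock: 4.35
position: [0.5713, -0.0286, 0.0041]
tool_rot: [0.707, -0.027, 0.706, 0.027]
ft_force: [1.3, 3.7, 5.8]
opening: 0.0444
```

```bash
python3 - <<'E'
from h import *
from plant import env
for n in("wrist","scene"):
    c=env.capture(n); pickle.dump(c,open(n+"3.pkl","wb")); cv2.imwrite(f"pics/{n}3.png",c["frame"])
s=env.sense(); print(s["position"],s["opening"],s["ft_force"],s["clock"])
E
```

```text
[ 0.57116771 -0.02886107  0.00414683] 0.044486847223987255 [-0.10953533  4.34665076  6.18167562] 4.45
```

View pics/wrist3.png

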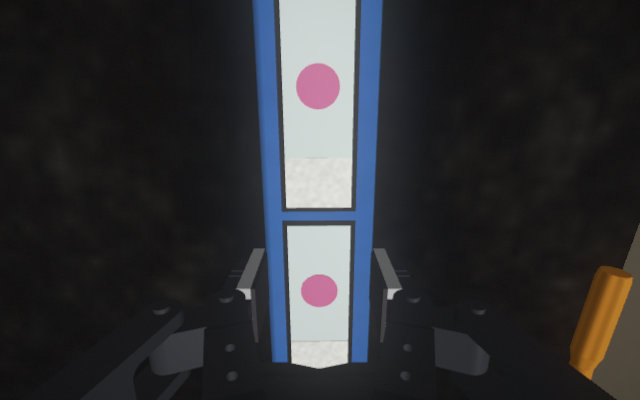

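View pics/scene3.png

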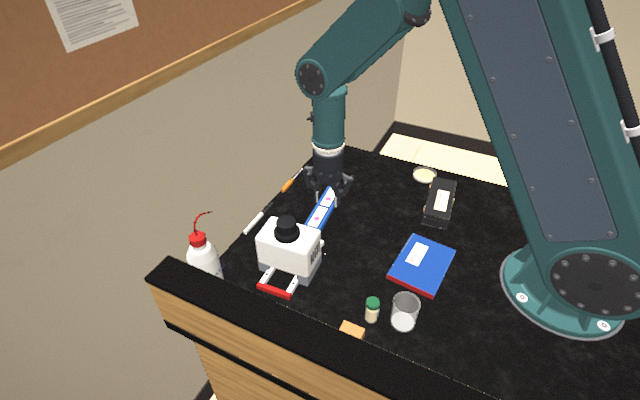

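Scene view: the carrier points straight at the mouth, with its near end at about (312,235). The jaw sits on the tunnel line within 1 mm. I'll insert in steps and watch the force.

Call:
jog_arm:
  increments:
    - {"grip": 40,"tx": 0,"ty": 0.15,"tz": 0,"ax": 0,"ay": 0,"az": 0}
    - {"grip": 40,"tx": 0,"ty": 0.35,"tz": 0,"ax": 0,"ay": 0,"az": 0}
    - {"grip": 40,"tx": 0,"ty": 0.55,"tz": 0,"ax": 0,"ay": 0,"az": 0}
    - {"grip": 40,"tx": 0,"ty": 0.7,"tz": 0,"ax": 0,"ay": 0,"az": 0}
    - {"grip": 40,"tx": 0,"ty": 0.8,"tz": 0,"ax": 0,"ay": 0,"az": 0}

```text
clock: 5.08
position: [0.5675, 0.0175, 0.0041]
tool_rot: [0.707, -0.027, 0.706, 0.027]
ft_force: [0.3, -3.9, 5.4]
opening: 0.0444
```

Call:
jog_arm:
  increments:
    - {"grip": 40,"tx": 0,"ty": 0.1,"tz": 0,"ax": 0,"ay": 0,"az": 0}
    - {"grip": 40,"tx": 0,"ty": 0.2,"tz": 0,"ax": 0,"ay": 0,"az": 0}
    - {"grip": 40,"tx": 0,"ty": 0.2,"tz": 0,"ax": 0,"ay": 0,"az": 0}

```text
clock: 5.45
position: [0.5666, 0.0299, 0.0042]
tool_rot: [0.707, -0.027, 0.706, 0.027]
ft_force: [0.5, 0.7, 6.7]
opening: 0.0446
```

Call:
jog_arm:
  increments:
    - {"grip": 40,"tx": 0,"ty": 0.1,"tz": 0,"ax": 0,"ay": 0,"az": 0}
    - {"grip": 40,"tx": 0,"ty": 0.2,"tz": 0,"ax": 0,"ay": 0,"az": 0}
    - {"grip": 40,"tx": 0,"ty": 0.3,"tz": 0,"ax": 0,"ay": 0,"az": 0}
    - {"grip": 40,"tx": 0,"ty": 0.3,"tz": 0,"ax": 0,"ay": 0,"az": 0}

```text
clock: 5.95
position: [0.5651, 0.0479, 0.0041]
tool_rot: [0.707, -0.027, 0.706, 0.027]
ft_force: [0.6, -1.1, 6.2]
opening: 0.0443
```

Call:
jog_arm:
  increments:
    - {"grip": 40,"tx": 0,"ty": 0.1,"tz": 0,"ax": 0,"ay": 0,"az": 0}
    - {"grip": 40,"tx": 0,"ty": 0.2,"tz": 0,"ax": 0,"ay": 0,"az": 0}
    - {"grip": 40,"tx": 0,"ty": 0.3,"tz": 0,"ax": 0,"ay": 0,"az": 0}
    - {"grip": 40,"tx": 0,"ty": 0.3,"tz": 0,"ax": 0,"ay": 0,"az": 0}

```text
clock: 6.45
position: [0.5637, 0.0658, 0.0042]
tool_rot: [0.707, -0.027, 0.706, 0.027]
ft_force: [-0.2, -1.1, 6.2]
opening: 0.0443
```

```bash
python3 - <<'E'
from h import *
from plant import env
for n in("wrist","side"):
    c=env.capture(n); pickle.dump(c,open(n+"4.pkl","wb")); cv2.imwrite(f"pics/{n}4.png",c["frame"])
s=env.sense(); print(s["position"],s["opening"],s["ft_force"],s["clock"])
E
```

```text
[0.56371912 0.06582459 0.00413902] 0.04432248743009621 [ 0.21340984 -0.78753846  6.66634322] 6.55
```

View pics/wrist4.png

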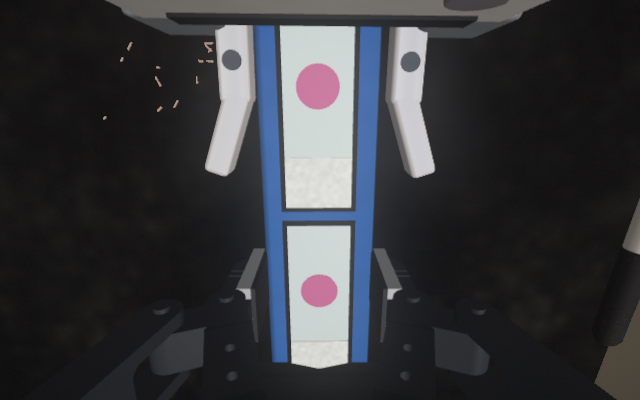

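View pics/side4.png

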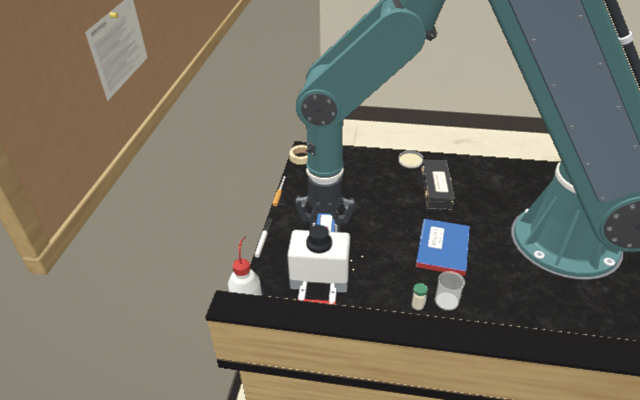

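The wrist view shows the carrier centred between the white guides, with mouth tips at (218,172) and (424,175) and bolts at (232,60) and (410,62). I'll use these to refine the scanner pose.

```bash
python3 - <<'E'
from h import *
from plant import env
c=load("wrist4"); P=ray(c,[(218,172),(424,175),(232,60),(410,62)],.014)[:,:2]
print(P.round(4).tolist(), (P[0]+P[1])/2,(P[2]+P[3])/2, np.linalg.norm(P[0]-P[1]))
for a,b in((0,1),(2,3)):
    d=P[b]-P[a];print(np.arctan2(d[1],d[0]))
s=env.sense(); print(-c["R"].T@c["t"])
# carrier edges
print(ray(c,[(254,0),(381,0),(271,350),(369,350)],.016).round(4))
E
```

```text
[[0.5205, 0.1088], [0.6021, 0.1138], [0.5259, 0.1505], [0.5902, 0.1547]] [0.56130283 0.11127763] [0.55804581 0.15259184] 0.08179107458368212
0.060638623586545835
0.06562031884402533
[0.55798787 0.1387083  0.14565522]
[[0.5338 0.1698 0.016 ]
 [0.5769 0.1731 0.016 ]
 [0.5446 0.0273 0.016 ]
 [0.5897 0.0307 0.016 ]]
```

Call:
jog_arm:
  increments:
    - {"grip": 85,"tx": 0,"ty": 0,"tz": 0,"ax": 0,"ay": 0,"az": 0}
    - {"grip": 85,"tx": 0,"ty": 0,"tz": 0,"ax": 0,"ay": 0,"az": 0}
    - {"grip": 85,"tx": 0,"ty": 0,"tz": 0,"ax": 0,"ay": 0,"az": 0}
    - {"grip": 85,"tx": 0,"ty": 0,"tz": 0,"ax": 0,"ay": 0,"az": 0}
    - {"grip": 85,"tx": -0.3,"ty": 0,"tz": 0,"ax": 0,"ay": 0,"az": 0}
    - {"grip": 85,"tx": -0.8,"ty": 0,"tz": 0,"ax": 0,"ay": 0,"az": 0}
    - {"grip": 85,"tx": -1.4,"ty": -0.3,"tz": 0,"ax": 0,"ay": 0,"az": 0}
    - {"grip": 85,"tx": -1.4,"ty": -0.8,"tz": 0,"ax": 0,"ay": 0,"az": 0}

```text
clock: 7.55
position: [0.5692, 0.0171, 0.0916]
tool_rot: [0.709, -0.027, 0.704, 0.027]
ft_force: [0.1, -1.1, -0.9]
opening: 0.0852
```

Call:
jog_arm:
  increments:
    - {"grip": 0,"tx": 0,"ty": -1.0,"tz": 0,"ax": -1.3,"ay": 0,"az": 0}
    - {"grip": 0,"tx": 0,"ty": -1.0,"tz": 0,"ax": -2.6,"ay": 0,"az": 0}
    - {"grip": 0,"tx": 0,"ty": -1.0,"tz": 0,"ax": -3.9,"ay": 0,"az": 0}
    - {"grip": 0,"tx": 0,"ty": -1.0,"tz": 0,"ax": -5.2,"ay": 0,"az": 0}
    - {"grip": 0,"tx": 0,"ty": -1.0,"tz": 0,"ax": -6.5,"ay": 0,"az": 0}
    - {"grip": 0,"tx": 0,"ty": -1.0,"tz": 0,"ax": -7.8,"ay": 0,"az": 0}
    - {"grip": 0,"tx": 0,"ty": -1.0,"tz": 0,"ax": -9.1,"ay": 0,"az": 0}
    - {"grip": 0,"tx": 0,"ty": -1.0,"tz": 0,"ax": -10.4,"ay": 0,"az": 0}

```text
clock: 8.55
position: [0.5712, -0.0428, 0.0886]
tool_rot: [0.51, -0.491, 0.509, 0.49]
ft_force: [0.6, 0.7, 1.2]
opening: -0.0001
```

```bash
python3 - <<'E'
from h import *
from plant import env
for n in("wrist","scene"):
    c=env.capture(n); pickle.dump(c,open(n+"5.pkl","wb")); cv2.imwrite(f"pics/{n}5.png",c["frame"])
s=env.sense(); print(s["position"],s["opening"],s["ft_force"],s["clock"])
th=.073;O=np.array([.5544,.203]);p=O-.237*np.array([-np.sin(th),np.cos(th)]);print(p)
plan(s,[p[0],p[1],.010],th+np.pi/2)
E
```

```text
[ 0.57122376 -0.04277348  0.08849618] 4.156771181188881e-05 [-0.26340404 -0.28903132 -0.2488024 ] 8.65
[ 0.57168564 -0.03336879]
shift [1.308e+00 1.000e-03 1.570e-01] turn [-0.831 -0.001  0.008] q6 -1.72 jaw 87.5
```

View pics/wrist5.png

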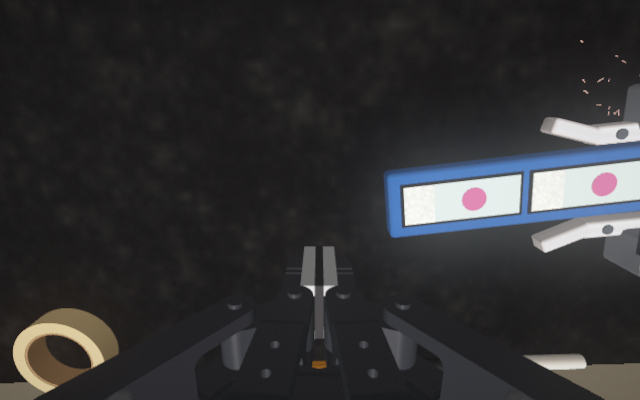

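View pics/scene5.png

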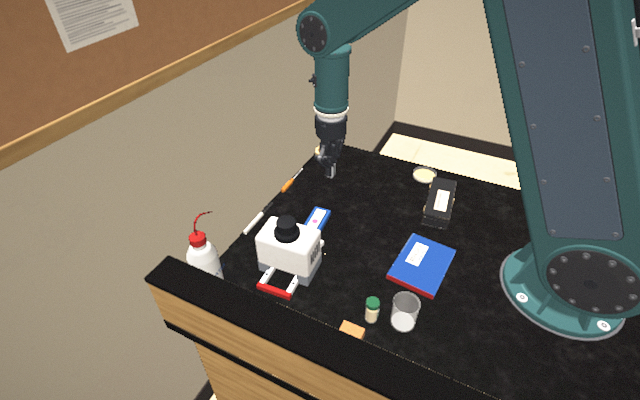

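The wrist view shows the released carrier flat and in line, with its near end's corners at about (387,172) and (392,237). The shut fingers are at (320,250).

```bash
python3 - <<'E'
from h import *
c=load("wrist5"); print(ray(c,[(387,172),(392,237)],.016),proj(c,[.5706,.006,.016]))
E
```

```text
[[0.54395501 0.00248007 0.016     ]
 [0.58932601 0.00679016 0.016     ]] [[391.49012215 211.02736229]]
```

Call:
jog_arm:
  increments:
    - {"grip": 0,"tx": 0.6,"ty": 0,"tz": 0.0,"ax": -0.83,"ay": 0,"az": 0}
    - {"grip": 0,"tx": 1.0,"ty": 0,"tz": 0.0,"ax": -0.83,"ay": 0,"az": 0}
    - {"grip": 0,"tx": 1.3,"ty": 0,"tz": 0.0,"ax": -0.83,"ay": 0,"az": 0}
    - {"grip": 0,"tx": 1.3,"ty": 0,"tz": 0.0,"ax": -0.83,"ay": 0,"az": 0}

```text
clock: 9.15
position: [0.5701, -0.0426, 0.0085]
tool_rot: [0.482, -0.516, 0.483, 0.518]
ft_force: [-0.4, 0.4, 0.6]
opening: -0.0003
```

```bash
python3 - <<'E'
from h import *
from plant import env
s=env.sense(); print(s["position"],s["ft_force"],s["clock"])
th=.073;O=np.array([.5544,.203])
for y in(-.237,-.105):
    p=O+y*np.array([-np.sin(th),np.cos(th)]);print(p); plan(s,[p[0],p[1],.010],th+np.pi/2)
E
```

```text
[ 0.5700816  -0.04256662  0.0085196 ] [-0.35525892  0.41727216  0.63135659] 9.15
[ 0.57168564 -0.03336879]
shift [-0.025 -0.037  0.151] turn [-0.024  0.005 -0.015] q6 -1.84 jaw 94.0
[0.56205819 0.09827965]
shift [-0.023 -0.03   2.351] turn [-0.024  0.005 -0.015] q6 -1.84 jaw 94.0
```

Call:
jog_arm:
  increments:
    - {"grip": 0,"tx": 0,"ty": -0.03,"tz": 0.25,"ax": 0,"ay": 0,"az": 0}
    - {"grip": 0,"tx": 0,"ty": -0.03,"tz": 0.4,"ax": 0,"ay": 0,"az": 0}
    - {"grip": 0,"tx": 0,"ty": -0.03,"tz": 0.55,"ax": 0,"ay": 0,"az": 0}
    - {"grip": 0,"tx": 0,"ty": -0.03,"tz": 0.7,"ax": 0,"ay": 0,"az": 0}
    - {"grip": 0,"tx": 0,"ty": -0.03,"tz": 0.85,"ax": 0,"ay": 0,"az": 0}
    - {"grip": 0,"tx": 0,"ty": -0.03,"tz": 1.0,"ax": 0,"ay": 0,"az": 0}
    - {"grip": 0,"tx": 0,"ty": -0.03,"tz": 1.15,"ax": 0,"ay": 0,"az": 0}
    - {"grip": 0,"tx": 0,"ty": -0.03,"tz": 1.3,"ax": 0,"ay": 0,"az": 0}

```text
clock: 10.15
position: [0.5675, 0.0356, 0.0096]
tool_rot: [-0.482, 0.518, -0.482, -0.517]
ft_force: [-0.1, -3.0, 3.9]
opening: -0.0002
```

Call:
jog_arm:
  increments:
    - {"grip": 0,"tx": 0,"ty": 0,"tz": 0.15,"ax": 0,"ay": 0,"az": 0}
    - {"grip": 0,"tx": 0,"ty": 0,"tz": 0.28,"ax": 0,"ay": 0,"az": 0}
    - {"grip": 0,"tx": 0,"ty": 0,"tz": 0.4,"ax": 0,"ay": 0,"az": 0}
    - {"grip": 0,"tx": 0,"ty": 0,"tz": 0.5,"ax": 0,"ay": 0,"az": 0}
    - {"grip": 0,"tx": 0,"ty": 0,"tz": 0.55,"ax": 0,"ay": 0,"az": 0}
    - {"grip": 0,"tx": 0,"ty": 0,"tz": 0.55,"ax": 0,"ay": 0,"az": 0}

```text
clock: 10.9
position: [0.5649, 0.0688, 0.0095]
tool_rot: [-0.482, 0.518, -0.482, -0.518]
ft_force: [0.5, -1.5, 5.7]
opening: -0.0002
```

```bash
python3 - <<'E'
from h import *
from plant import env
for n in("wrist","scene"):
    c=env.capture(n); pickle.dump(c,open(n+"6.pkl","wb")); cv2.imwrite(f"pics/{n}6.png",c["frame"])
cv2.imwrite("pics/scene6c.png",cv2.resize(c["frame"][200:305,235:345],None,fx=5,fy=5,interpolation=2))
s=env.sense(); print(s["position"],s["ft_force"],s["clock"])
E
```

```text
[0.56490805 0.06883729 0.00951002] [-0.08807203 -1.54698552  5.48298828] 11.0
```

View pics/wrist6.png

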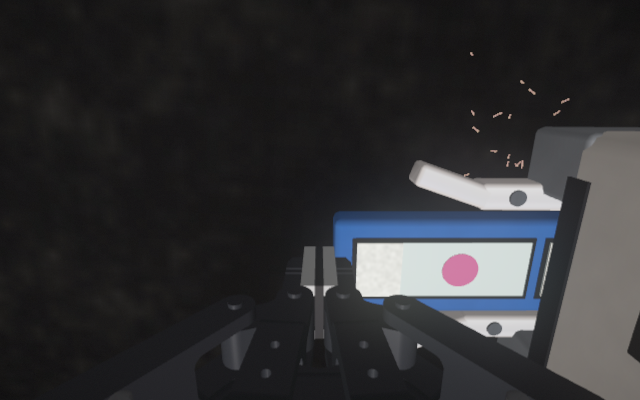

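View pics/scene6c.png

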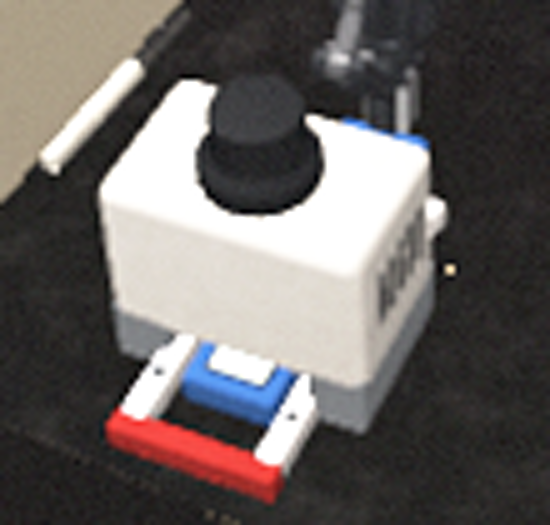

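The scene crop shows the carrier out past the bridge and about 20 mm short of the red stop. The wrist view shows the fingers pressing its near end at column 334. I'll push on gently.

```bash
python3 - <<'E'
from h import *
c=load("wrist6"); th=.073;O=np.array([.5544,.203]); R=np.array([[np.cos(th),np.sin(th)],[-np.sin(th),np.cos(th)]])
print(((ray(c,[(334,225),(334,240)],.016)[:,:2]-O)@R.T).round(4), R@(np.array([.5649,.0688])-O))
c=load("scene6"); q=lambda p:np.array(p)/5+[235,200]-.4
print(((ray(c,q([(188,380),(280,408)]),.016)[:,:2]-O)@R.T).round(4)) 
print(((ray(c,q([(110,412),(282,465)]),.014)[:,:2]-O)@R.T).round(4)) 
E
```

```text
[[-0.0215 -0.1279]
 [-0.0146 -0.1278]] [ 0.00068413 -0.1346084 ]
[[ 0.0171  0.0505]
 [-0.027   0.0491]]
[[ 0.0413  0.0775]
 [-0.04    0.0746]]
```

Call:
jog_arm:
  increments:
    - {"grip": 0,"tx": 0,"ty": 0,"tz": 0.06,"ax": 0,"ay": 0,"az": 0}
    - {"grip": 0,"tx": 0,"ty": 0,"tz": 0.12,"ax": 0,"ay": 0,"az": 0}
    - {"grip": 0,"tx": 0,"ty": 0,"tz": 0.18,"ax": 0,"ay": 0,"az": 0}
    - {"grip": 0,"tx": 0,"ty": 0,"tz": 0.2,"ax": 0,"ay": 0,"az": 0}

```text
clock: 11.5
position: [0.5641, 0.0804, 0.0096]
tool_rot: [-0.482, 0.518, -0.482, -0.517]
ft_force: [-0.1, -4.7, 5.9]
opening: 0.0004
```

Call:
jog_arm:
  increments:
    - {"grip": 0,"tx": 0,"ty": 0,"tz": 0.04,"ax": 0,"ay": 0,"az": 0}
    - {"grip": 0,"tx": 0,"ty": 0,"tz": 0.08,"ax": 0,"ay": 0,"az": 0}
    - {"grip": 0,"tx": 0,"ty": 0,"tz": 0.12,"ax": 0,"ay": 0,"az": 0}
    - {"grip": 0,"tx": 0,"ty": 0,"tz": 0.12,"ax": 0,"ay": 0,"az": 0}

```text
clock: 12.0
position: [0.5635, 0.0877, 0.0095]
tool_rot: [-0.482, 0.518, -0.482, -0.518]
ft_force: [0.3, -3.0, 4.9]
opening: -0.0001
```

Call:
jog_arm:
  increments:
    - {"grip": 0,"tx": 0,"ty": 0,"tz": 0.03,"ax": 0,"ay": 0,"az": 0}
    - {"grip": 0,"tx": 0,"ty": 0,"tz": 0.03,"ax": 0,"ay": 0,"az": 0}

```text
clock: 12.25
position: [0.5634, 0.0894, 0.0095]
tool_rot: [-0.482, 0.518, -0.482, -0.518]
ft_force: [-0.2, -2.6, 6.1]
opening: 0.0
```

Call:
jog_arm:
  increments:
    - {"grip": 0,"tx": 0,"ty": 0,"tz": 0.02,"ax": 0,"ay": 0,"az": 0}
    - {"grip": 0,"tx": 0,"ty": 0,"tz": 0.02,"ax": 0,"ay": 0,"az": 0}

```text
clock: 12.5
position: [0.5633, 0.0905, 0.0095]
tool_rot: [-0.482, 0.518, -0.482, -0.518]
ft_force: [0.4, -3.5, 4.9]
opening: 0.0003
```

Not yet at the stop, since there is no force rise; continuing in small steps.

Call:
jog_arm:
  increments:
    - {"grip": 0,"tx": 0,"ty": 0,"tz": 0.02,"ax": 0,"ay": 0,"az": 0}
    - {"grip": 0,"tx": 0,"ty": 0,"tz": 0.02,"ax": 0,"ay": 0,"az": 0}

```text
clock: 12.75
position: [0.5633, 0.0914, 0.0095]
tool_rot: [-0.482, 0.518, -0.482, -0.517]
ft_force: [-0.1, -5.7, 5.2]
opening: -0.0003
```

```bash
python3 - <<'E'
from h import *
from plant import env
for n in("wrist","scene"):
    c=env.capture(n); pickle.dump(c,open(n+"7.pkl","wb")); cv2.imwrite(f"pics/{n}7.png",c["frame"])
cv2.imwrite("pics/scene7c.png",cv2.resize(c["frame"][200:305,235:345],None,fx=5,fy=5,interpolation=2))
s=env.sense(); print(s["position"],s["ft_force"],s["clock"])
E
```

```text
[0.56325523 0.09137338 0.00952815] [-0.44224842 -4.91243004  4.94107434] 12.85
```

View pics/scene7c.png

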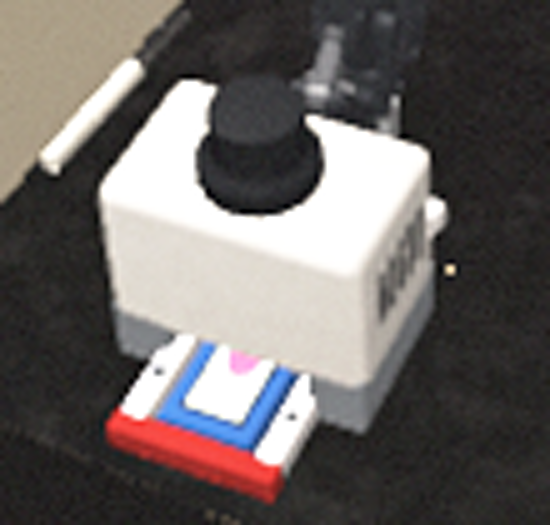

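View pics/wrist7.png

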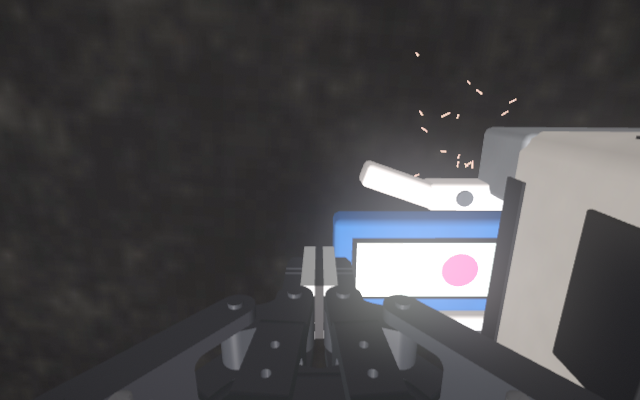

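The scene crop now shows the carrier's end against the red stop or within about a millimetre of it, around (205,430). I'll press on until the force clearly rises.

Call:
jog_arm:
  increments:
    - {"grip": 0,"tx": 0,"ty": 0,"tz": 0.02,"ax": 0,"ay": 0,"az": 0}
    - {"grip": 0,"tx": 0,"ty": 0,"tz": 0.02,"ax": 0,"ay": 0,"az": 0}

```text
clock: 13.1
position: [0.5633, 0.0915, 0.0095]
tool_rot: [-0.481, 0.518, -0.482, -0.517]
ft_force: [1.4, -9.4, 5.7]
opening: -0.0004
```

Call:
jog_arm:
  increments:
    - {"grip": 0,"tx": 0,"ty": 0,"tz": 0.02,"ax": 0,"ay": 0,"az": 0}
    - {"grip": 0,"tx": 0,"ty": 0,"tz": 0.02,"ax": 0,"ay": 0,"az": 0}

```text
clock: 13.35
position: [0.5632, 0.0917, 0.0095]
tool_rot: [-0.481, 0.519, -0.482, -0.517]
ft_force: [1.1, -14.3, 5.8]
opening: -0.0002
```

The stop is reached: the position stalls at y = 0.0917 while the force climbs to 14 N. Backing off straight away from the carrier, then up.

Call:
jog_arm:
  increments:
    - {"grip": 0,"tx": 0,"ty": 0,"tz": -0.1,"ax": 0,"ay": 0,"az": 0}
    - {"grip": 0,"tx": 0,"ty": 0,"tz": -0.4,"ax": 0,"ay": 0,"az": 0}
    - {"grip": 0,"tx": 0,"ty": 0,"tz": -1.0,"ax": 0,"ay": 0,"az": 0}
    - {"grip": 0,"tx": -0.5,"ty": 0,"tz": -1.5,"ax": 0,"ay": 0,"az": 0}
    - {"grip": 0,"tx": -1.3,"ty": 0,"tz": -1.7,"ax": 0,"ay": 0,"az": 0}
    - {"grip": 0,"tx": -1.5,"ty": 0,"tz": -1.7,"ax": 0,"ay": 0,"az": 0}
    - {"grip": 0,"tx": -1.5,"ty": 0,"tz": -1.7,"ax": 0,"ay": 0,"az": 0}

```text
clock: 14.22
position: [0.5702, -0.0077, 0.0995]
tool_rot: [-0.482, 0.518, -0.482, -0.517]
ft_force: [0.2, -0.6, 0.2]
opening: 0.0002
```

```bash
python3 - <<'E'
from h import *
from plant import env
for n in("wrist","scene"):
    c=env.capture(n); pickle.dump(c,open(n+"8.pkl","wb")); cv2.imwrite(f"pics/{n}8.png",c["frame"])
cv2.imwrite("pics/scene8c.png",cv2.resize(c["frame"][200:305,235:345],None,fx=5,fy=5,interpolation=2))
s=env.sense(); print(s["position"],s["ft_force"],s["clock"])
E
```

```text
[ 0.56885945 -0.00720661  0.09791642] [-0.32678396  0.44892245 -0.28998175] 14.325
```

View pics/scene8c.png

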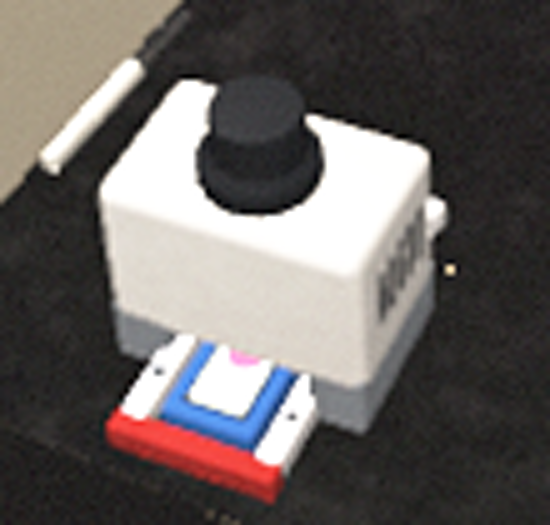

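View pics/wrist8.png

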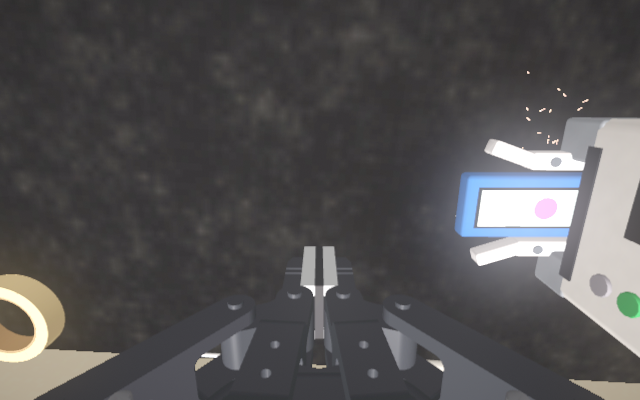

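View pics/scene8.png

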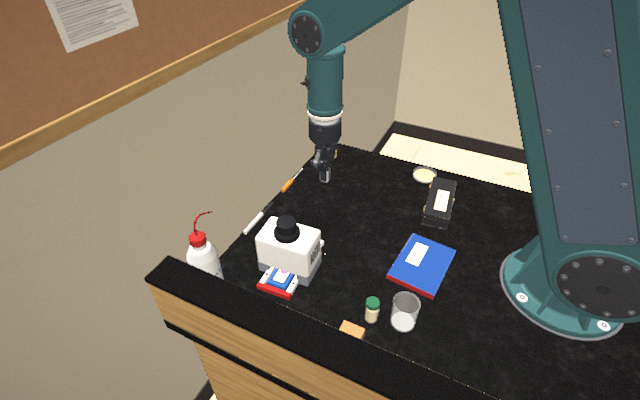

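Wrist view: the near end is at about column 458, with mouth tips at (488,148) and (473,256). In the scene crop the leading end looks slightly farther from the stop than before the release, so I'll measure it.

```bash
python3 - <<'E'
from h import *
w=load("wrist8"); f=w["frame"]
cv2.imwrite("pics/wrist8c.png",cv2.resize(f[110:290,430:610],None,fx=3.3,fy=3.3,interpolation=2))
a=load("scene7")["frame"][255:305,250:310];b=load("scene8")["frame"][255:305,250:310]
cv2.imwrite("pics/cmp78.png",np.hstack([cv2.resize(i,None,fx=6.5,fy=8,interpolation=2) for i in(a,b)]))
E
```

```text
(no output)
```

View pics/wrist8c.png

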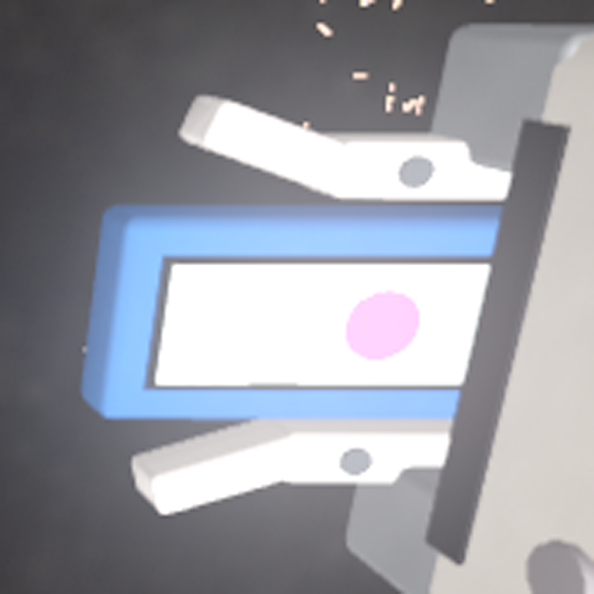

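View pics/cmp78.png

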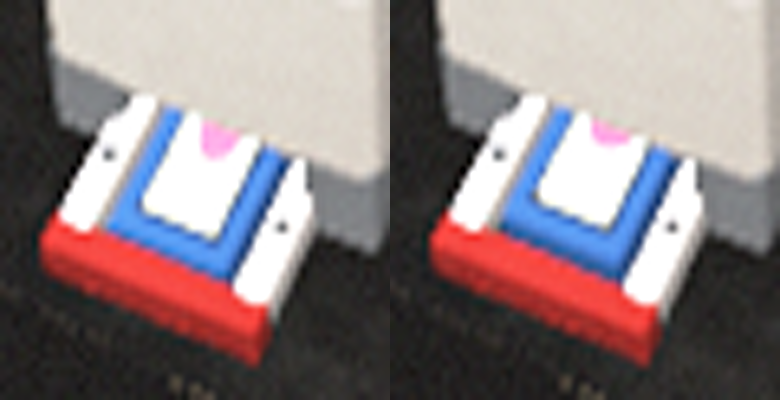

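```bash
python3 - <<'E'
from h import *
th=.07;O=np.array([.5544,.203]); R=np.array([[np.cos(th),np.sin(th)],[-np.sin(th),np.cos(th)]])
S=lambda P:((P[:,:2]-O)@R.T*1000).round(1).tolist()
w=load("wrist8"); q=lambda p:np.array(p)/3.3+[430,110]-.35
print("near top",S(ray(w,q([(125,220),(105,415)]),.016)))
print("near bottom",S(ray(w,q([(102,215),(84,395)]),.0)))
print("tips",S(ray(w,q([(215,97),(160,512)]),.014)),"bolts",S(ray(w,q([(416,171),(356,461)]),.014)))
w7=load("wrist7"); print("w7 near top, bolt",S(ray(w7,[(334,225),(334,240)],.016)),S(ray(w7,[(464,198)],.014)))
for n,sl,st in(("scene7",(215,240),(0,0)),("scene8",(213,229),0)):
    c=load(n); print(n,"slide corner",S(ray(c,np.array(sl)/[6.5,8]+[250,255]-.45,.017)))
c=load("scene8");u=lambda p:np.array(p)/[6.5,8]+[250,255]-.45
print("stop near-edge ends",S(ray(c,u([(120,225),(240,283)]),.014)),"carrier lead top edge",S(ray(c,u([(112,215),(222,262)]),.016)))
E
```

```text
near top [[-22.8, -109.9], [20.5, -108.7]]
near bottom [[-20.4, -107.9], [22.1, -106.9]]
tips [[-47.7, -94.1], [44.8, -92.5]] bolts [[-32.7, -50.5], [32.2, -50.6]]
w7 near top, bolt [[-21.3, -105.4], [-14.4, -105.3]] [[-32.8, -50.6]]
scene7 slide corner [[-15.6, 64.3]]
scene8 slide corner [[-13.3, 61.3]]
stop near-edge ends [[17.3, 69.8], [-28.3, 71.9]] carrier lead top edge [[20.4, 69.2], [-20.6, 69.3]]
```

Both views agree that the carrier slid back about 3 mm when I withdrew: its near end is at −108.5 mm, against −105.3 mm while pressed. The 5 N vertical force suggests the tips were rubbing on it. I'll push again with the tips about 3 mm higher so they don't drag it.

Call:
jog_arm:
  increments:
    - {"grip": 0,"tx": 0.7,"ty": 0,"tz": 0.3,"ax": 0,"ay": 0,"az": 0}
    - {"grip": 0,"tx": 1.2,"ty": 0,"tz": 0.6,"ax": 0,"ay": 0,"az": 0}
    - {"grip": 0,"tx": 1.42,"ty": 0,"tz": 1.0,"ax": 0,"ay": 0,"az": 0}
    - {"grip": 0,"tx": 1.42,"ty": 0,"tz": 1.3,"ax": 0,"ay": 0,"az": 0}
    - {"grip": 0,"tx": 1.42,"ty": 0,"tz": 1.4,"ax": 0,"ay": 0,"az": 0}
    - {"grip": 0,"tx": 1.42,"ty": 0,"tz": 1.45,"ax": 0,"ay": 0,"az": 0}
    - {"grip": 0,"tx": 1.42,"ty": 0,"tz": 1.45,"ax": 0,"ay": 0,"az": 0}

```text
clock: 15.2
position: [0.5646, 0.0787, 0.0147]
tool_rot: [-0.482, 0.518, -0.481, -0.517]
ft_force: [0.1, -0.6, 0.5]
opening: -0.0001
```

```bash
python3 - <<'E'
from h import *
from plant import env
s=env.sense(); print(s["position"],s["ft_force"],s["clock"]); th=.07
plan(s,[.5633,.0917,.0125],th+np.pi/2)
E
```

```text
[0.56457151 0.07871524 0.01474949] [ 0.05435442 -0.59885028  0.52664917] 15.2
shift [0.037 0.006 0.217] turn [ 0.012 -0.001  0.009] q6 -1.63 jaw 94.1
```

Call:
jog_arm:
  increments:
    - {"grip": 0,"tx": 0.04,"ty": 0,"tz": 0.04,"ax": 0,"ay": 0,"az": 0}
    - {"grip": 0,"tx": 0.04,"ty": 0,"tz": 0.08,"ax": 0,"ay": 0,"az": 0}
    - {"grip": 0,"tx": 0.04,"ty": 0,"tz": 0.12,"ax": 0,"ay": 0,"az": 0}
    - {"grip": 0,"tx": 0.04,"ty": 0,"tz": 0.15,"ax": 0,"ay": 0,"az": 0}
    - {"grip": 0,"tx": 0.04,"ty": 0,"tz": 0.18,"ax": 0,"ay": 0,"az": 0}
    - {"grip": 0,"tx": 0.04,"ty": 0,"tz": 0.18,"ax": 0,"ay": 0,"az": 0}

```text
clock: 15.95
position: [0.5633, 0.0899, 0.0117]
tool_rot: [0.482, -0.518, 0.482, 0.518]
ft_force: [-0.1, -0.1, -0.1]
opening: 0.0001
```

Call:
jog_arm:
  increments:
    - {"grip": 0,"tx": 0,"ty": 0,"tz": 0.02,"ax": 0,"ay": 0,"az": 0}
    - {"grip": 0,"tx": 0,"ty": 0,"tz": 0.02,"ax": 0,"ay": 0,"az": 0}

```text
clock: 16.2
position: [0.5632, 0.091, 0.0117]
tool_rot: [0.482, -0.518, 0.482, 0.518]
ft_force: [-0.8, 0.5, 0.1]
opening: 0.0
```

Call:
jog_arm:
  increments:
    - {"grip": 0,"tx": 0,"ty": 0,"tz": 0.02,"ax": 0,"ay": 0,"az": 0}
    - {"grip": 0,"tx": 0,"ty": 0,"tz": 0.02,"ax": 0,"ay": 0,"az": 0}

```text
clock: 16.45
position: [0.5631, 0.0914, 0.0117]
tool_rot: [-0.481, 0.518, -0.482, -0.517]
ft_force: [0.2, -4.3, -0.9]
opening: -0.0002
```

Call:
jog_arm:
  increments:
    - {"grip": 0,"tx": 0,"ty": 0,"tz": 0.02,"ax": 0,"ay": 0,"az": 0}
    - {"grip": 0,"tx": 0,"ty": 0,"tz": 0.02,"ax": 0,"ay": 0,"az": 0}

```text
clock: 16.7
position: [0.5629, 0.0916, 0.0117]
tool_rot: [-0.481, 0.518, -0.482, -0.517]
ft_force: [-0.5, -10.5, 0.6]
opening: -0.0003
```

Call:
jog_arm:
  increments:
    - {"grip": 0,"tx": 0,"ty": 0,"tz": 0.02,"ax": 0,"ay": 0,"az": 0}
    - {"grip": 0,"tx": 0,"ty": 0,"tz": 0.02,"ax": 0,"ay": 0,"az": 0}

```text
clock: 16.95
position: [0.5629, 0.0917, 0.0117]
tool_rot: [-0.48, 0.519, -0.482, -0.517]
ft_force: [-0.9, -14.7, 0.5]
opening: -0.0003
```

```bash
python3 - <<'E'
from h import *
from plant import env
c=env.capture("scene"); pickle.dump(c,open("scene9.pkl","wb"))
L=[load(n)["frame"][255:305,250:310] for n in("scene7","scene8","scene9")]
cv2.imwrite("pics/cmp789.png",np.hstack([cv2.resize(i,None,fx=4.4,fy=8,interpolation=2) for i in L]))
s=env.sense(); print(s["position"],s["ft_force"],s["clock"])
E
```

```text
[0.56286646 0.09175599 0.01168637] [  0.11973464 -15.75121145  -0.73470287] 17.0
```

View pics/cmp789.png

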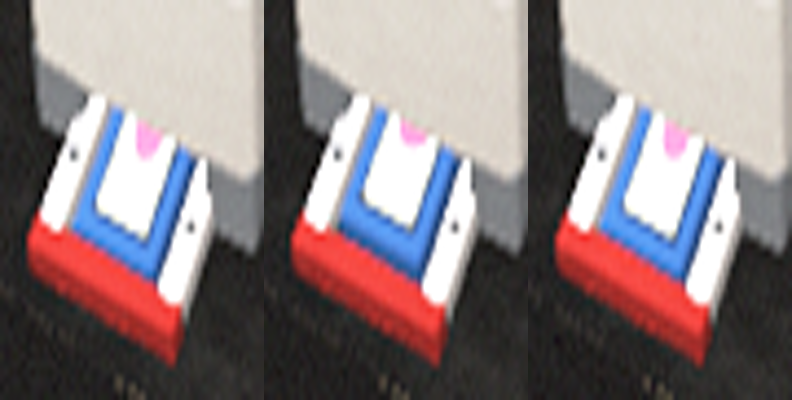

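In the third panel the carrier is back against the stop, with about 15 N of push and no vertical force this time. I'll back off slowly and compare again.

Call:
jog_arm:
  increments:
    - {"grip": 0,"tx": 0,"ty": 0,"tz": -0.05,"ax": 0,"ay": 0,"az": 0}
    - {"grip": 0,"tx": 0,"ty": 0,"tz": -0.1,"ax": 0,"ay": 0,"az": 0}
    - {"grip": 0,"tx": 0,"ty": 0,"tz": -0.15,"ax": 0,"ay": 0,"az": 0}
    - {"grip": 0,"tx": 0,"ty": 0,"tz": -0.25,"ax": 0,"ay": 0,"az": 0}
    - {"grip": 0,"tx": 0,"ty": 0,"tz": -0.5,"ax": 0,"ay": 0,"az": 0}
    - {"grip": 0,"tx": -0.5,"ty": 0,"tz": -1.0,"ax": 0,"ay": 0,"az": 0}
    - {"grip": 0,"tx": -1.4,"ty": 0,"tz": -1.65,"ax": 0,"ay": 0,"az": 0}
    - {"grip": 0,"tx": -1.4,"ty": 0,"tz": -1.65,"ax": 0,"ay": 0,"az": 0}

```text
clock: 18.0
position: [0.5734, -0.0075, 0.0993]
tool_rot: [-0.484, 0.519, -0.481, -0.515]
ft_force: [-0.3, -0.0, -0.3]
opening: -0.0001
```

Call:
jog_arm:
  increments:
    - {"grip": 0,"tx": 0,"ty": 0,"tz": 0,"ax": 0,"ay": 0,"az": 0}
    - {"grip": 0,"tx": 0,"ty": 0,"tz": 0,"ax": 0,"ay": 0,"az": 0}

```text
clock: 18.25
position: [0.5686, -0.0037, 0.0944]
tool_rot: [0.481, -0.517, 0.482, 0.519]
ft_force: [-0.0, 0.2, 0.5]
opening: -0.0002
```

```bash
python3 - <<'E'
from h import *
from plant import env
for n in("wrist","scene"):
    c=env.capture(n); pickle.dump(c,open(n+"10.pkl","wb"))
L=[load(n)["frame"][255:305,250:310] for n in("scene9","scene10")]
cv2.imwrite("pics/cmp910.png",np.hstack([cv2.resize(i,None,fx=6.5,fy=8,interpolation=2) for i in L]))
cv2.imwrite("pics/wrist10c.png",cv2.resize(load("wrist10")["frame"][110:290,430:610],None,fx=3.3,fy=3.3,interpolation=2))
cv2.imwrite("pics/scene10.png",c["frame"])
s=env.sense(); print(s["position"],s["ft_force"],s["clock"])
E
```

```text
[ 0.56875136 -0.00347977  0.09436088] [-0.42582391 -0.36143215 -0.13458573] 18.35
```

View pics/cmp910.png

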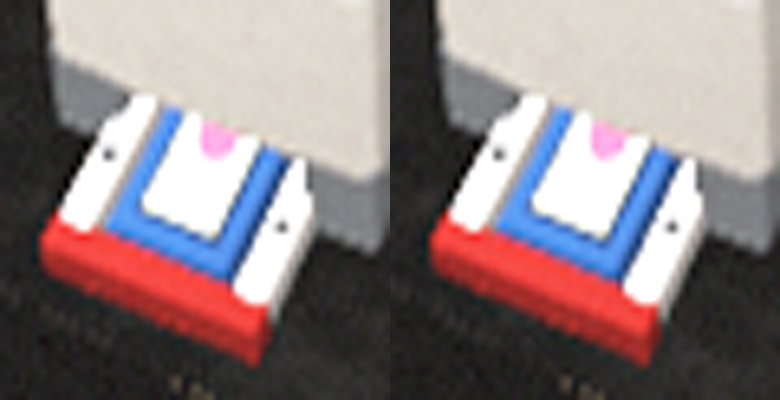

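View pics/wrist10c.png

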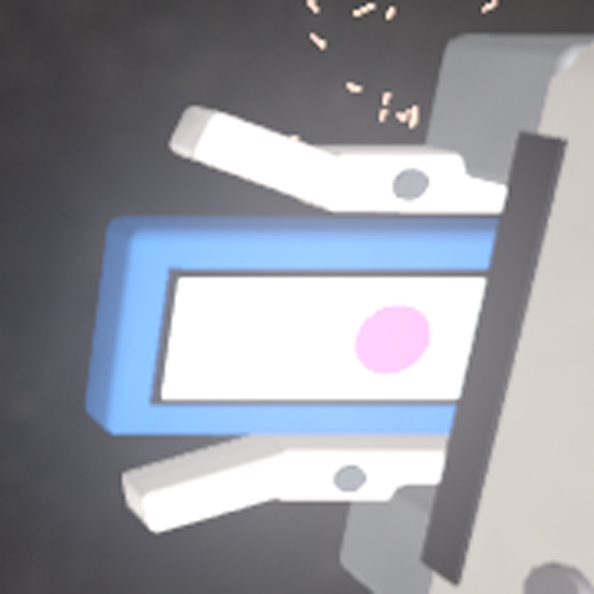

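View pics/scene10.png

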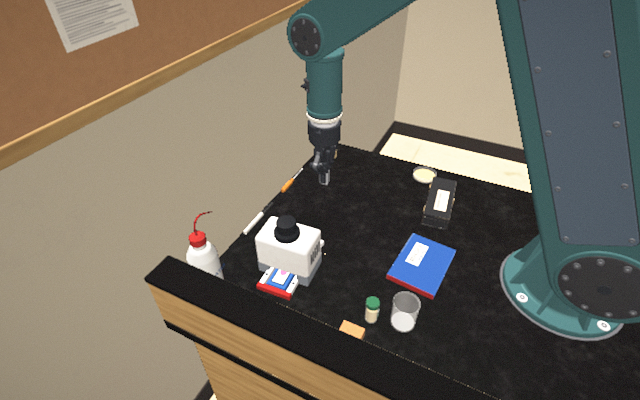

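The carrier stayed against the stop this time: the pressed and released panels are identical. It is flat between the guides, the arm is clear, and the bottle at (200,260) and tape roll are where they were. Handing in.

```bash
python3 - <<'E'
from plant import env
print(env.close_job())
E
```

```text
the job is handed in; nothing more can be done
None
```

The carrier is in the scanner with its leading end against the red stop. It is released, and I handed the job in at about 18 s of the 53 s allowed; no verdict came back.

**What I did:** I gripped the carrier across its width and dragged it flat into the guide mouth. I then let go and pushed its near end home with the shut fingers until the force rose to about 15 N at the stop.

**What went wrong:** After the first push the carrier slid back about 3 mm as I withdrew, probably because the fingertips were rubbing on it (about 5 N vertically). That was too close to the 5 mm limit, so I pushed again with the fingertips about 2 mm higher. There was no vertical force that time.

**Last checks:**
- **Position:** the scene views before and after release look identical, so the carrier stayed at the stop. The near end measured −105.3 mm at that spot during the first push (home is −105 mm). I did not re-measure it in millimetres after the second push.
- **Fit:** the carrier looked flat and in line between the guides. One early scene reading put its leading end about 5 mm off the middle line. I put that down to calibration error, since the guides leave only 3.5 mm each side and wrist readings were within about 1 mm.
- **Surroundings:** the wrist force read about zero with the arm clear. I judged the bottle and tape roll unmoved by eye, not by measurement, and the arm partly hid the tape roll in the last view.

Two early move calls were refused for missing keys; they moved nothing.

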